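# Square up a row of tins with the straightedge

## Task

Pick up the wooden straightedge by its handle and use its blade to push the four scattered tins together along the packing board, until all four stand upright in one row flat against the end stop; touch the tins with nothing but the straightedge. Press the whole row steadily home with about 10 N for a second, never with 20 N or more, for the tins dent. Then stand the straightedge back down on the table as you found it, clear of the board, leaving the row tight against the stop and the other things undisturbed.

Things in the scene. Friction and masses are not known exactly. Their poses are not given: they have to be found in the camera images.
- board: fixed plywood packing board, 280 (its x) x 240 (its y) x 10 mm thick; origin at the middle of its underside, on the table; x points along the lane from the open end (the robot's side) to the end stop, z up. Two fixed wooden side rails, 20 mm high above the board, leave a straight lane 200 mm wide (board y -100 to +100); the lane's near end is open
- stop: fixed aluminium end stop bar across the lane, 196 mm long, 28 mm thick, 26 mm high (38 mm with its two small clamp knobs), on the board's upper face, parallel to the board's y; clamped at a different distance each time; rigid and immovable. Origin: on the board's upper face, in the middle of the stop's flat face that looks at the tins; axes as the board's (x points into the bar, away from the tins, y along it)
- straightedge_grip (a point): wooden straightedge, loose, 160 g, standing on the table beside the board; to be held by its upright handle block: 22 mm thick (its x) x 50 mm long (y), 96 mm high. This point is the middle of the handle, 72 mm above its underside; z up; the blade is ahead of it on the +x side
- straightedge_foot (a point): middle of the handle's underside, axes as the grip point. The straight dark blade (170 mm long in y, 12 mm thick, 36 mm high; slotted arm, reaching 70 mm ahead, and lock knob over it are up to 44 mm high) stands on the same level, parallel to y. Its pushing face (+x) lies 25 to 59 mm ahead of this point: the slot is set differently each time, is not measured, and stays locked
- tin0_center (a point): small round thin-walled lidded metal tin, 40 mm diameter, 30 mm high, smooth, about 50 g, standing loose on the board in the lane; the point is its centre, 15 mm above its underside. All four tins are alike
- tin1_center (a point): small round thin-walled lidded metal tin, 40 mm diameter, 30 mm high, smooth, about 50 g, standing loose on the board in the lane; the point is its centre, 15 mm above its underside
- tin2_center (a point): small round thin-walled lidded metal tin, 40 mm diameter, 30 mm high, smooth, about 50 g, standing loose on the board in the lane; the point is its centre, 15 mm above its underside
- tin3_center (a point): small round thin-walled lidded metal tin, 40 mm diameter, 30 mm high, smooth, about 50 g, standing loose on the board in the lane; the point is its centre, 15 mm above its underside
- jar_center (a point): bystander: glass jar, 68 mm diameter, 100 mm high, on the table on the other side of the board from the straightedge; point at its middle, 50 mm up. Not to be moved
- bowl_center (a point): bystander: white ceramic bowl, 100 mm across, 45 mm high; point at its axis, 22 mm up. Not to be moved
- carton_center (a point): bystander: small cardboard carton 100 x 70 x 50 mm; point at its centre. Not to be moved

How it is judged:
By the outcome, as a careful person would: the job done as asked, in the order asked, and still so for the second after the job is handed in, with the robot touching nothing.
It also fails if it takes over 64 s, if anything falls off the work surface, if the arm or the gripper's body presses on something with over 40 N, if the wrist force passes 120 N, or if a joint passes its speed limit or range.

## Robot

A 6-joint arm with a two-finger parallel gripper is mounted at the origin on the work surface. World frame = base frame: x ahead of the robot, y to its left, z up, the work surface at z = 0. Lengths are in m, angles in rad, forces in N, time in s.
With the tool pointing down it reaches from about 0.375 to 0.975 m from the base axis. Payload 3.8 kg.
Tool frame: the origin (TCP) lies between the finger pads; the fingertips stand 14 mm ahead of it and the grasp point (between the pads) lies 5 mm behind it; z points along the fingers, y is the line along which they close (so a half turn about z gives the same grasp; the last joint's range is limited). The gripper opens to 88 mm and grips with 3 to 60 N. Pads are 18 mm wide; open, the fingers measure 123 mm over their backs; the gripper's body (75 mm by 187 mm) begins 45 mm behind the grasp point.
Start: joints at [-1.177, 0.264, 1.604, -0, 1.274, -0.037], TCP at [0.282, -0.613, 0.253] pointing down, gripper open.
Joint ranges: [-2.63, 2.63], [-0.94, 2.18], [0.31, 2.57], [-1.31, 4.45], [0, 2.66], [-2.55, 2.55]. Speed limits (rad/s): [2.57, 2.57, 3.14, 3.14, 3.14, 3.14].

## Interface

Orientations are given as [roll, pitch, yaw] about the fixed x, y, z axes, in that order (R = Rz(yaw) Ry(pitch) Rx(roll)).
In Python, from station import read_state, optics, robot gives the robot as it stands.
- The arm moves only by the shell command python3 -m handwheel 'ROWS' [FORCE]. ROWS is JSON, a list of rows, each a list of 5 numbers: the finger opening in cm, from 0 to 8.81, then the shift along the tool's x, y, z in cm, then the turn about the tool's z in degrees. A call has 1 to 10 rows; each row shifts and turns the commanded pose from where the row before left it, along the tool's axes as they then stand; what a row does not reach is not made up. A row lasts 1/12 s, in which the tool goes at most 41.7 mm and 7.16 degrees, less where a joint would pass 70% of its speed; a pose out of reach is approached as far as the arm can. A call is refused whole if a number of a shift passes 4.17 or a number of a turn 7.16, either way. A call with a gripper value outside its range is refused whole. The fingers move at their own pace and stop on an object; FORCE is the grip in N (left out, the last holds). Time passes only in rows, so rows that do not move let the fingers close. It gives the time, the measured TCP pose, the force, the opening and the grip force at its end, in the units of the state.
- read_state(): the state, without advancing time (a new reading comes with each control period).
- optics.read_camera(name): name is "scene" or "top"; returns a dict with "pixels" (480x640x3 uint8, red, green, blue), "range_z" (480x640 float32, m along the optical axis (not along the pixel's ray), 0 where there is no reading), "vfov" (degrees; the focal length in pixels is half the picture's height over the tangent of half this angle, whatever the lens; pixels are square), "cx", "cy" (the principal point, pixels), "position" and "rotation" of the camera in the world. Camera axes: x right, y up, looking along -z (the intrinsics and any distortion apply to the point x, -y, -z); pixel columns grow to the right and rows downward; lengths in m; the calibration is good to about 2 mm. A picture is of the moment at which its call begins.
- robot.hand_in(): hands the job in; it is judged then, once.
The state is a dict: "clock": time; "q": joint angles; "joint_velocities": joint speeds; "joint_efforts": joint torques, N m; "ee_pos": TCP position; "eef_rot": TCP orientation; "ft_force": force on the tool from outside, world axes, zero at the start; "moment": the same for the moment, N m; "width": finger opening in m; "finger_force": force on a finger pad.
Only numpy, scipy, OpenCV 4.12 (cv2) and the standard library are available. Lean on these libraries where they do the work, as an engineer would, in place of code of your own. Each camera call takes 0.05 s, during which the arm holds its last target. There are 200 camera calls.

## Working session

There is one attempt and no reset: what is moved stays moved. The work goes in short steps, Python scripts to look and compute and a shell command to move; the robot and the scene stay as the last step left them, time stands still between calls to the robot, and variables do not carry over. Pictures are saved under pics/ and viewed, at most 10 in all, crops included, and the job is handed in when it is done.

```bash
ls; mkdir -p pics; cat > h.py <<'E'
import numpy as np, cv2
from station import read_state, optics, robot
def cam(n):
    c=optics.read_camera(n); c['f']=240/np.tan(np.radians(c['vfov'])/2); return c
def pts(c):
    v,u=np.mgrid[0:480,0:640]; z=c['range_z']
    P=np.stack([(u-c['cx'])/c['f']*z,-(v-c['cy'])/c['f']*z,-z],-1)
    return P@np.array(c['rotation']).T+np.array(c['position'])
def ray(c,uv,h):
    uv=np.atleast_2d(uv).astype(float)
    d=np.stack([(uv[:,0]-c['cx'])/c['f'],-(uv[:,1]-c['cy'])/c['f'],-np.ones(len(uv))],-1)@np.array(c['rotation']).T
    p=np.array(c['position']); return p+d*((h-p[2])/d[:,2])[:,None]
E
python3 - <<'E'
from h import *
import pickle
for n in ("scene","top"):
    c=cam(n); pickle.dump(c,open(n+'0.pkl','wb'))
    cv2.imwrite(f'pics/{n}0.png',c['pixels'][...,::-1])
    print(n,c['f'],c['cx'],c['cy'],c['position'],c['rotation'],[k for k in c])
print(read_state())
E
```

```text
pics
scene 567.5561092856537 319.0410755790498 238.91708611066022 [1.24879724 0.10230274 0.84010261] [0.73855043 0.00803461 1.69245594] ['pixels', 'range_z', 'vfov', 'cx', 'cy', 'position', 'rotation', 'f']
top 547.2116384256672 325.5407405802508 238.26893539659238 [0.29740745 0.00959231 1.30442428] [ 0.23207192 -0.00306136 -1.5889246 ] ['pixels', 'range_z', 'vfov', 'cx', 'cy', 'position', 'rotation', 'f']
{'clock': 0.1, 'q': array([-1.17688499e+00,  2.64676065e-01,  1.60523521e+00,  4.63790868e-06,
        1.27367376e+00, -3.69345387e-02]), 'joint_velocities': array([-0.00138124, -0.00241546, -0.00244606,  0.00099533, -0.00085137,
       -0.00067256]), 'joint_efforts': array([ 5.73438847e-04, -5.03617752e+01, -3.58072543e+01,  7.31083145e-02,
        2.32989684e-02, -3.50576886e-05]), 'ee_pos': array([ 0.28165245, -0.61276372,  0.25151484]), 'eef_rot': array([-3.13960180e+00, -7.79996053e-05,  4.30844439e-01]), 'ft_force': array([ 0.52496083, -0.02071849, -0.798056  ]), 'moment': array([-0.01176266, -0.01755148,  0.0423363 ]), 'finger_force': 0.0, 'width': 0.08825126128747571}
```

View pics/top0.png

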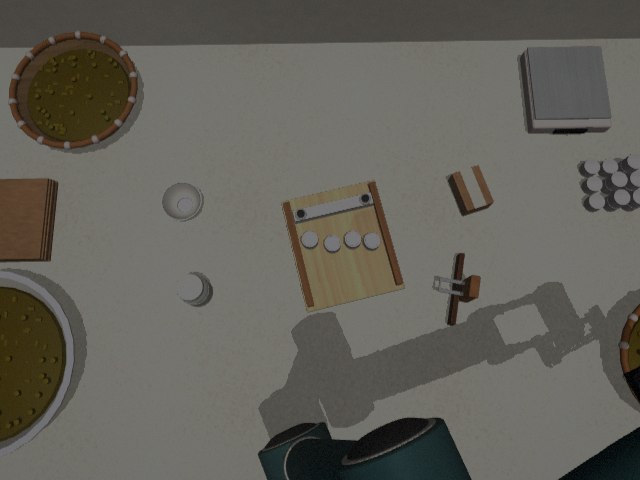

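View pics/scene0.png

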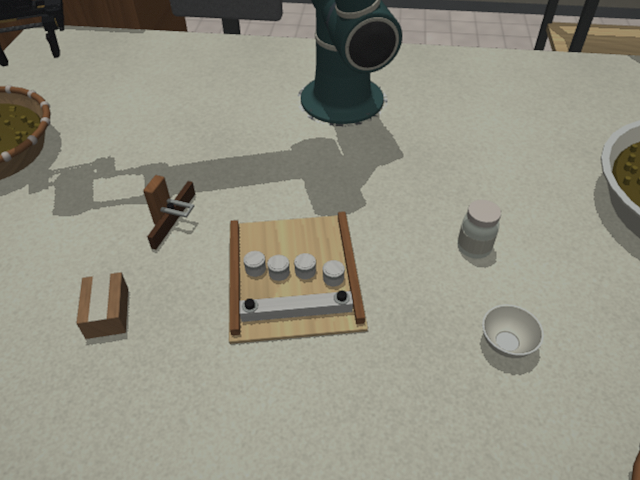

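The top view shows the board at about (343,245), with four tins at (310,240), (333,243), (352,240) and (372,241) and the stop at (333,207). The straightedge handle is at (472,287) and its blade at (456,290), with +x pointing to image left (world +y). The jar is at (195,290), the bowl at (183,202) and the carton at (472,190). The scene view agrees.

```bash
sed -i "s/return c$/\n    from scipy.spatial.transform import Rotation as Ro; c['rotation']=Ro.from_euler('xyz',c['rotation']).as_matrix(); return c/" h.py
cat h.py | head -8
python3 - <<'E'
from h import *
cs={n:cam(n) for n in("top","scene")}
np.set_printoptions(precision=4,suppress=True)
for n,c in cs.items():
    P=pts(c); Z=P[...,2]; ok=c['range_z']>0
    # table height check
    m=ok&(abs(Z)<.02); print(n,'table',np.median(Z[m]))
    hsv=cv2.cvtColor(c['pixels'],cv2.COLOR_RGB2HSV)
    roi=ok&(P[...,0]>.3)&(P[...,0]<.8)&(abs(P[...,1])<.45)
    for nm,lo,hi in(("tin/stop top",.036,.045),("handle top",.088,.105),("blade",.028,.041),("arm",.041,.05)):
        M=(roi&(Z>lo)&(Z<hi)).astype(np.uint8)
        k,L,S,C=cv2.connectedComponentsWithStats(M)
        for i in range(1,k):
            if S[i,4]>25:
                q=P[L==i]; r=cv2.minAreaRect((q[:,:2]*1000).astype(np.float32))
                print(n,nm,S[i,4],C[i],'rect',np.array(r[0]),np.array(r[1]),round(r[2],2),'z',np.median(q[:,2]),'hsv',np.median(hsv[L==i],0))
E
```

```text
import numpy as np, cv2
from station import read_state, optics, robot
def cam(n):
    c=optics.read_camera(n); c['f']=240/np.tan(np.radians(c['vfov'])/2); 
    from scipy.spatial.transform import Rotation as Ro; c['rotation']=Ro.from_euler('xyz',c['rotation']).as_matrix(); return c
def pts(c):
    v,u=np.mgrid[0:480,0:640]; z=c['range_z']
    P=np.stack([(u-c['cx'])/c['f']*z,-(v-c['cy'])/c['f']*z,-z],-1)
top table 0.00013472726075203223
top tin/stop top 189 [174.0635 194.8307] rect [704.5234 357.0197] [71.2242 98.1292] 46.27 z 0.041212589359998164 hsv [23. 16. 95.]
top tin/stop top 35 [459.1143 195.8857] rect [ 696.8218 -325.1424] [61.8878  3.1655] 17.54 z 0.040202220528973154 hsv [14. 94. 40.]
top tin/stop top 449 [333.2205 206.6459] rect [675.1757 -20.4506] [ 29.0321 196.03  ] 13.01 z 0.03789644438454309 hsv [ 19.   3. 116.]
top tin/stop top 192 [309.1979 238.8698] rect [595.0708  39.6128] [38.1336 39.0943] 89.39 z 0.04018731051822888 hsv [120.   5. 118.]
top tin/stop top 205 [352.2829 238.8293] rect [593.3761 -62.889 ] [38.7404 39.0665] 6.38 z 0.0404597453184421 hsv [120.   5. 118
[... 8225 characters left out ...]
9821 35.8574] 51.19 z 0.042241479583082664 hsv [ 30.   7. 168.]
scene arm 329 [104.7872 309.6687] rect [ 713.0567 -351.6439] [101.7111  71.0234] 17.22 z 0.04768295886392093 hsv [ 14. 108.  77.]
scene arm 36 [ 88.5278 280.4722] rect [ 678.803 -385.003] [26.1671 16.6677] 67.01 z 0.0488872124550519 hsv [ 14.5 108.5 125. ]
scene arm 74 [341.8919 294.8378] rect [655.8498  63.6011] [19.7461 17.511 ] 4.95 z 0.04801285671664601 hsv [90.  16.5 29. ]
scene arm 70 [249.3714 303.1571] rect [693.1559 -92.8342] [17.0914 15.4447] 61.07 z 0.04792637830385332 hsv [120.   13.5  27. ]
scene arm 564 [514.6613 326.3759] rect [692.8799 349.8782] [ 97.1401 100.0669] 82.6 z 0.045436441756607326 hsv [ 34.  12. 159.]
```

```bash
python3 -m handwheel '[[8.8,2.89,-1.83,0,0],[8.8,2.89,-1.83,0,0],[8.8,2.89,-1.83,0,0],[8.8,2.89,-1.83,0,0],[8.8,2.89,-1.83,0,0],[8.8,2.89,-1.83,0,0],[8.8,2.89,-1.83,0,0],[8.8,2.89,-1.83,0,0],[8.8,2.89,-1.83,0,0],[8.8,2.89,-1.83,0,0]]'
python3 -m handwheel '[[8.8,0,0,0.5,-7.15],[8.8,0,0,0.5,-7.15],[8.8,0,0,0.5,-7.15],[8.8,0,0,0.5,-7.15],[8.8,0,0,0.5,-7.15],[8.8,0,0,0.5,-7.15],[8.8,0,0,0.5,-7.15],[8.8,0,0,0.5,-7.15],[8.8,0,0,0.5,-7.15],[8.8,0,0,0.5,-7.15]]'
python3 -m handwheel '[[8.8,0,0,0.5,-7.15],[8.8,0,0,0.5,-7.15],[8.8,0,0,0.5,-7.15],[8.8,0,0,0.5,-7.15],[8.8,0,0,0.5,-7.15],[8.8,0,0,0.5,-7.15],[8.8,0,0,0.5,-7.15],[8.8,0,0,0.5,-7.15],[8.8,0,0,0.5,-7.15],[8.8,0,0,0.5,-7.15]]'
python3 -m handwheel '[[8.8,0,0,0,0],[8.8,0,0,0,0]]'; python3 -c "
from h import *
s=read_state();print(s['clock'],s['ee_pos'],np.degrees(s['eef_rot']),np.degrees(s['q']),s['ft_force'],s['moment'])"
```

```text
clock: 1.03
ee_pos: [0.4686, -0.3247, 0.2526]
eef_rot: [-3.142, 0.0, 0.431]
ft_force: [0.4, -1.0, -0.0]
width: 0.088
finger_force: 0.0
clock: 1.87
ee_pos: [0.4679, -0.3262, 0.2023]
eef_rot: [-3.141, -0.0, 1.685]
ft_force: [-1.0, -0.4, -0.2]
width: 0.0877
finger_force: 0.0
clock: 2.7
ee_pos: [0.4679, -0.3262, 0.1523]
eef_rot: [3.141, -0.0, 2.933]
ft_force: [0.4, 1.0, -0.3]
width: 0.0879
finger_force: 0.0
clock: 2.87
ee_pos: [0.4677, -0.3261, 0.1523]
eef_rot: [3.141, -0.001, 2.923]
ft_force: [0.8, -0.2, 0.1]
width: 0.0879
finger_force: 0.0
2.8667 [ 0.4677316  -0.32609723  0.15228673] [ 1.79970103e+02 -5.50104098e-02  1.67477636e+02] [-3.73889627e+01  8.70613867e+00  1.10713710e+02  4.58127616e-03
  6.06426341e+01 -1.14868833e+02] [ 0.78921252 -0.18498514  0.05166006] [ 0.04569041 -0.13472758  0.00219549]
```

```bash
python3 -m handwheel '[[8.8,0,0,2,-0.9],[8.8,0,0,2,0],[8.8,0,0,2,0],[8.8,0,0,1.5,0],[8.8,0,0,1,0],[8.8,0,0,0,0]]'
python3 -m handwheel '[[6,0,0,0,0],[4,0,0,0,0],[3,0,0,0,0],[1.5,0,0,0,0],[1.5,0,0,0,0],[1.5,0,0,0,0],[1.5,0,0,0,0],[1.5,0,0,0,0]]' 50
```

```text
clock: 3.37
ee_pos: [0.4667, -0.3253, 0.0656]
eef_rot: [3.14, -0.004, 2.94]
ft_force: [-0.4, 0.8, 0.1]
width: 0.0879
finger_force: 0.0
clock: 4.03
ee_pos: [0.4681, -0.3264, 0.0679]
eef_rot: [-3.141, 0.0, 2.942]
ft_force: [0.6, -0.4, -0.0]
width: 0.037
finger_force: 0.0
```

```bash
python3 -m handwheel '[[1.5,0,0,0,0],[1.5,0,0,0,0],[1.5,0,0,0,0],[1.5,0,0,0,0],[1.5,0,0,0,0],[1.5,0,0,0,0],[1.5,0,0,0,0],[1.5,0,0,0,0]]' 50
```

```text
clock: 4.7
ee_pos: [0.4679, -0.3262, 0.0675]
eef_rot: [3.141, -0.0, 2.942]
ft_force: [-0.0, 0.5, -0.9]
width: 0.0217
finger_force: 50.0
```

```bash
python3 -m handwheel '[[1.5,0,0,-0.5,0],[1.5,0,0,-1,0],[1.5,0,0,-1.5,0],[1.5,0,0,-2,0],[1.5,0,0,-2,0],[1.5,0,0,-1,0],[1.5,0,0,0,0],[1.5,0,0,0,0]]' 50
python3 -m handwheel '[[1.5,0.26,1.7,0,0],[1.5,0.26,2.7,0,0],[1.5,0.26,2.9,0,0],[1.5,0.26,2.9,0,0],[1.5,0.26,2.9,0,0],[1.5,0.26,2.9,0,0],[1.5,0.26,2.9,0,0],[1.5,0.26,2.9,0,0],[1.5,0.27,2.9,0,0],[1.5,0.27,2.26,0,0]]'
python3 -m handwheel '[[1.5,0,0,0,6.57],[1.5,0,0,0,6.57],[1.5,0,0,0,6.57],[1.5,0,0,0,6.57],[1.5,0,0,0,6.57],[1.5,0,0,0,6.57],[1.5,0,0,0,6.57],[1.5,0,0,0,6.57],[1.5,0,0,0,6.57],[1.5,0,0,0,6.57]]'
python3 -m handwheel '[[1.5,0,0,0,0],[1.5,0,0,0,0],[1.5,0,0,0,0]]'
python3 - <<'E'
from h import *
s=read_state();print(s['ee_pos'],np.degrees(s['eef_rot']),np.degrees(s['q']),s['ft_force'],s['moment'])
cs={n:cam(n) for n in("top","scene")}
np.set_printoptions(precision=4,suppress=True)
for n,c in cs.items(): cv2.imwrite(f'pics/{n}1.png',cv2.resize(c['pixels'][140:340,220:460],(720,600))[...,::-1])
c=cs['scene'];P=pts(c);cv2.imwrite('pics/s1.png',cv2.resize(c['pixels'][100:400,140:540],(800,600))[...,::-1])
E
```

```text
clock: 5.37
ee_pos: [0.4685, -0.3267, 0.1487]
eef_rot: [-3.141, 0.002, 2.942]
ft_force: [-0.4, -0.0, -2.3]
width: 0.0217
finger_force: 50.0
clock: 6.2
ee_pos: [0.4944, -0.0547, 0.146]
eef_rot: [3.141, -0.003, 2.943]
ft_force: [-0.4, 0.1, -0.9]
width: 0.0214
finger_force: 50.0
clock: 7.03
ee_pos: [0.4944, -0.0567, 0.1458]
eef_rot: [-3.138, -0.001, 1.79]
ft_force: [-0.4, 0.3, -2.3]
width: 0.0217
finger_force: 50.0
clock: 7.28
ee_pos: [0.4951, -0.0568, 0.1468]
eef_rot: [-3.14, -0.001, 1.799]
ft_force: [-0.4, -0.4, -1.8]
width: 0.0211
finger_force: 50.0
[ 0.49507175 -0.05679885  0.1468122 ] [-1.79909327e+02 -3.57792423e-02  1.03047289e+02] [-9.40796291e+00  1.37590749e+00  1.19358685e+02 -1.82157845e-03
  5.93628717e+01 -2.24543504e+01] [-0.43539102 -0.40833649 -1.80829463] [ 0.03589778 -0.06679739 -0.00528048]
```

View pics/s1.png

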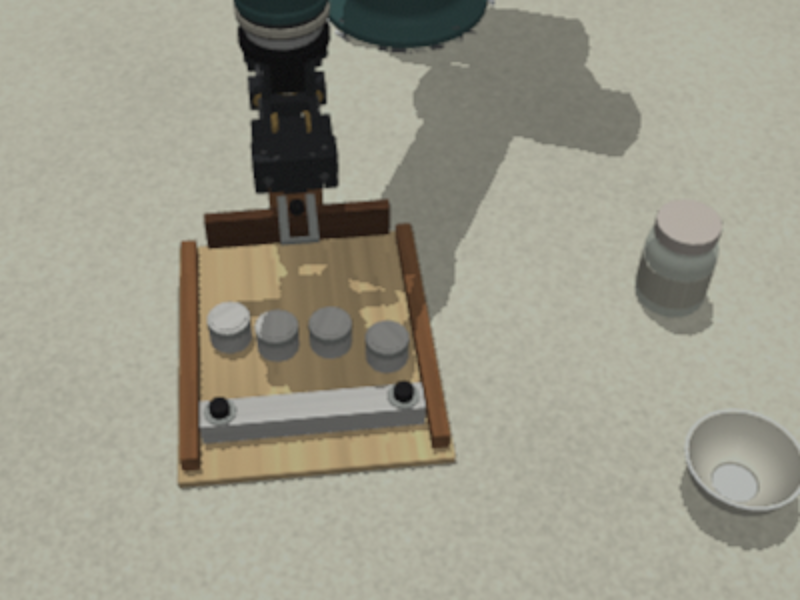

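View pics/top1.png

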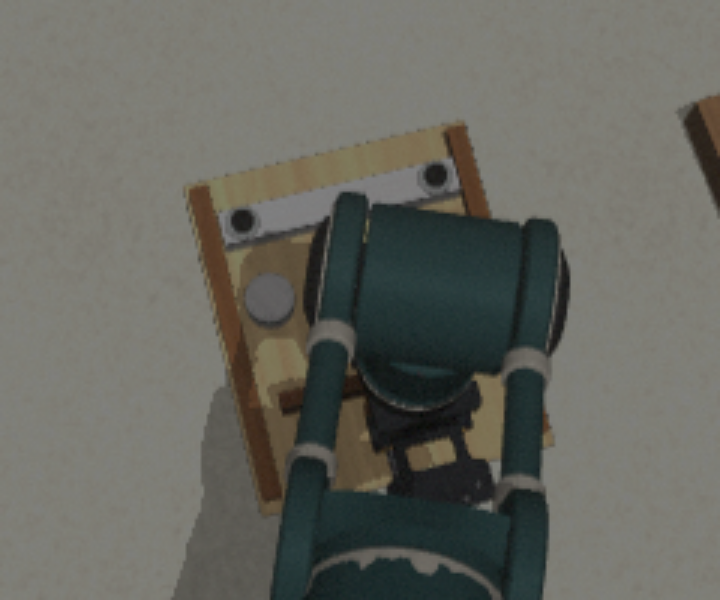

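The scene view shows the blade level and held across the lane, with all four tins upright at crop (229,325), (277,333), (330,330) and (386,343). Next I'll measure the blade's face, ends and yaw against the stop and rails in this same camera.

```bash
cat > meas.py <<'E'
from h import *
np.set_printoptions(precision=2,suppress=True)
def run(zf):   # zf: height of blade's underside, m
    c=cam('scene');P=pts(c)*1000;ok=c['range_z']>0;Z=P[...,2]
    hsv=cv2.cvtColor(c['pixels'],cv2.COLOR_RGB2HSV)
    def big(M):
        k,L,S,_=cv2.connectedComponentsWithStats(M.astype(np.uint8)); return P[L==1+np.argmax(S[1:,4])]
    q=big(ok&(hsv[...,1]<40)&(hsv[...,2]>100)&(Z>34)&(Z<46)&(P[...,0]>640)&(P[...,0]<720)&(abs(P[...,1])<150))
    r=cv2.minAreaRect(q[:,:2].astype(np.float32)); th=r[2] if r[1][0]<r[1][1] else r[2]-90
    t=np.radians(th); a=np.array([np.cos(t),np.sin(t)]); b=np.array([-a[1],a[0]])
    ctr=np.array(r[0]); print('stop',ctr,r[1],th); F=ctr-14*a
    X=(P[...,:2]-F)@a; Y=(P[...,:2]-F)@b
    B=ok&(hsv[...,1]>60)&(Z>zf*1000+6)&(Z<zf*1000+33)&(X>-240)&(X<-25)&(abs(Y)<95)
    x,y=X[B],Y[B]; g=abs(y)>16; x,y=x[g],y[g]
    for _ in range(3):
        p=np.polyfit(y,x,1); e=abs(x-np.polyval(p,y)); x,y=x[e<5],y[e<5]
    print('face x at y=0: %.1f slope deg %.2f yrange %.1f %.1f n %d'%(p[1],np.degrees(np.arctan(p[0])),y.min(),y.max(),len(y)))
    s=read_state()['ee_pos'][:2]*1000-F; print('TCP xb,yb',s@a,s@b)
    T=big if 0 else None
    M=ok&(hsv[...,1]<40)&(Z>38)&(Z<46)&(X<-10)&(X>-120)&(abs(Y)<100)
    k,L,S,_=cv2.connectedComponentsWithStats(M.astype(np.uint8))
    for i in range(1,k):
        if S[i,4]>80: v=L==i; print('tin',(X[v].max()+X[v].min())/2,(Y[v].max()+Y[v].min())/2,S[i,4])
    R=ok&(hsv[...,1]>60)&(Z>27)&(Z<34)&(abs(X+75)<100)
    print('rails inner', Y[R&(Y<-90)].max(),Y[R&(Y>90)].min())
    return c
E
python3 -c "
from meas import *
run(.0793)"
```

```text
stop [675.1  -14.52] (31.80086326599121, 194.9121856689453) 12.630624771118164
face x at y=0: -141.6 slope deg -0.17 yrange -83.7 83.9 n 730
TCP xb,yb -170.49085586698132 -2.0306637221888337
tin -89.38914760078478 -70.45861215246187 283
tin -73.63853736003155 22.67333615675985 286
tin -73.96211802899543 -26.881020260991537 292
tin -50.52747642095182 72.68483170190726 286
rails inner -99.72769236818668 91.70075883116891
```

```bash
python3 -m handwheel '[[1.5,0,0,0.7,0],[1.5,0,0,1.2,0],[1.5,0,0,1.4,0],[1.5,0,0,1.4,0],[1.5,0,0,1,0],[1.5,0,0,0.5,0],[1.5,0,0,0.48,0],[1.5,0,0,0,0],[1.5,0,0,0,0]]'
python3 -m handwheel '[[1.5,0,0.5,0,0],[1.5,0,0.6,0,0],[1.5,0,0.6,0,0],[1.5,0,0.4,0,0],[1.5,0,0.3,0,0],[1.5,0,0.3,0,0],[1.5,0,0.3,0,0],[1.5,0,0.3,0,0],[1.5,0,0.3,0,0],[1.5,0,0.3,0,0]]'
python3 -m handwheel '[[1.5,0,0.3,0,0],[1.5,0,0.3,0,0],[1.5,0,0.3,0,0],[1.5,0,0.3,0,0],[1.5,0,0.3,0,0],[1.5,0,0.3,0,0],[1.5,0,0.2,0,0],[1.5,0,0,0,0]]'
python3 -c "
from meas import *
s=read_state();print(s['ee_pos'],np.degrees(s['eef_rot']),s['ft_force'],s['moment'])
c=run(.0125)
cv2.imwrite('pics/s2.png',cv2.resize(c['pixels'][180:380,180:440],(780,600))[...,::-1])"
```

```text
clock: 8.18
ee_pos: [0.4959, -0.0569, 0.0809]
eef_rot: [3.142, -0.0, 1.796]
ft_force: [0.1, 0.4, -1.5]
width: 0.0216
finger_force: 50.0
clock: 9.02
ee_pos: [0.5338, -0.0482, 0.0808]
eef_rot: [-3.141, -0.0, 1.796]
ft_force: [0.2, 0.4, -1.2]
width: 0.0217
finger_force: 50.0
clock: 9.68
ee_pos: [0.5539, -0.0436, 0.081]
eef_rot: [3.141, 0.0, 1.796]
ft_force: [0.1, -0.6, -0.5]
width: 0.0217
finger_force: 50.0
[ 0.55 -0.04  0.08] [179.97   0.01 102.89] [ 0.14 -0.63 -0.48] [ 0.03 -0.06  0.05]
stop [677.63 -26.17] (29.883955001831055, 171.26939392089844) 12.550535202026367
face x at y=0: -88.4 slope deg 6.11 yrange -94.9 94.8 n 192
TCP xb,yb -110.79057775680687 9.800309668149804
tin -60.90764775053162 -16.069653285482644 264
tin -60.15621303533378 36.02324448882865 217
tin -51.87208005403234 82.65660829735725 280
tin -60.02000393892415 -58.4371538726421 305
rails inner -90.83971850292987 91.32858568238603
```

View pics/s2.png

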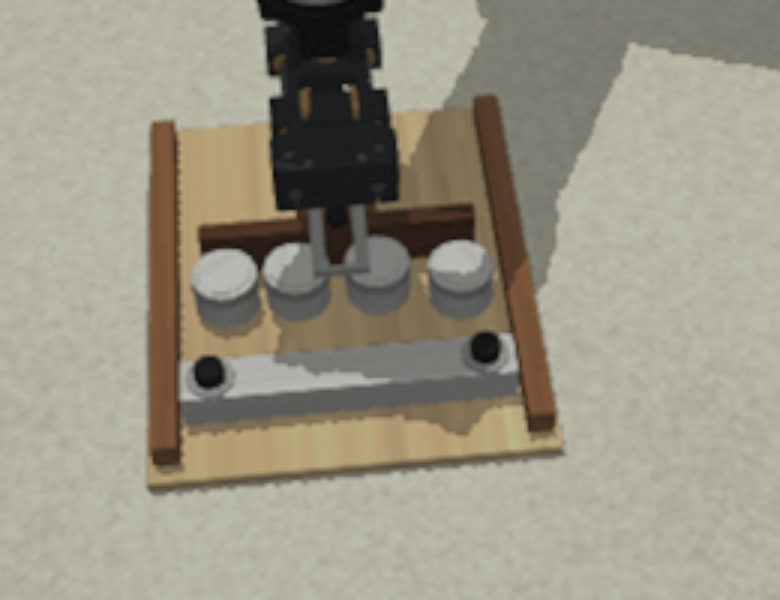

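The scene crop shows the blade against three tins, at crop (225,290), (297,280) and (377,272). The fourth, at (460,278), is about to be met, and all are upright with a gap to the stop. A shadow cut the stop mask short, so I'll fix the stop reference at its clean value.

```bash
sed -i "s/ctr=np.array(r\[0\]);.*/ctr=np.array([675.1,-14.4]); F=ctr-14*a/; s/t=np.radians(th)/t=np.radians(12.8)/" meas.py
python3 -m handwheel '[[1.5,0,0.2,0,0],[1.5,0,0.3,0,0],[1.5,0,0.3,0,0],[1.5,0,0.3,0,0],[1.5,0,0.3,0,0],[1.5,0,0.3,0,0],[1.5,0,0.3,0,0],[1.5,0,0.3,0,0],[1.5,0,0.3,0,0],[1.5,0,0.3,0,0]]'
python3 -m handwheel '[[1.5,0,0.2,0,0],[1.5,0,0.2,0,0],[1.5,0,0.15,0,0],[1.5,0,0.1,0,0],[1.5,0,0,0,0],[1.5,0,0,0,0]]'
python3 -c "
from meas import *
s=read_state();print(s['ee_pos']*1000,np.degrees(s['eef_rot']),s['ft_force'],s['moment'])
c=run(.0125)"
```

```text
clock: 10.57
ee_pos: [0.5818, -0.0372, 0.0809]
eef_rot: [3.142, 0.0, 1.796]
ft_force: [0.2, -0.7, -2.0]
width: 0.0213
finger_force: 50.0
clock: 11.07
ee_pos: [0.5882, -0.0358, 0.081]
eef_rot: [3.141, 0.0, 1.796]
ft_force: [-0.4, -0.6, -2.0]
width: 0.0218
finger_force: 50.0
[588.15 -35.79  81.01] [179.96   0.01 102.89] [-0.44 -0.61 -2.01] [-0.05 -0.1   0.01]
face x at y=0: -46.6 slope deg 0.18 yrange -83.9 84.7 n 269
TCP xb,yb -75.56782794550564 -1.6188839797472454
tin -26.976501997438127 72.65913639793297 275
tin -28.787992917012 -27.061198320371947 247
tin -28.045039119904928 23.87790249970412 199
tin -28.213064985460342 -70.10696887992998 297
rails inner -99.77456992105176 92.05810169370365
```

```bash
python3 -m handwheel '[[1.5,0,0.1,0,0],[1.5,0,0.1,0,0],[1.5,0,0.1,0,0],[1.5,0,0.1,0,0],[1.5,0,0,0,0],[1.5,0,0,0,0]]'
python3 -c "
from h import *
s=read_state();print(s['ee_pos']*1000,s['ft_force'],s['moment'])"
python3 -m handwheel '[[1.5,0,0.05,0,0],[1.5,0,0.05,0,0],[1.5,0,0,0,0]]'
python3 -c "
from h import *
s=read_state();print(s['ee_pos']*1000,s['ft_force'],s['moment'])"
```

```text
clock: 11.62
ee_pos: [0.592, -0.0349, 0.0809]
eef_rot: [3.141, 0.0, 1.796]
ft_force: [-0.5, -0.2, -2.2]
width: 0.0217
finger_force: 50.0
[591.97876575 -34.93532746  80.91172333] [-0.52938109 -0.20030785 -2.15018937] [-0.0170712  -0.00590738  0.00971252]
clock: 11.87
ee_pos: [0.5928, -0.0347, 0.0809]
eef_rot: [-3.142, -0.0, 1.796]
ft_force: [-1.4, -0.8, -2.0]
width: 0.0214
finger_force: 50.0
[592.75925852 -34.71748398  80.8925093 ] [-1.39674728 -0.77930462 -1.96452317] [-0.03339564  0.05476475 -0.02167886]
```

```bash
cat > f.py <<'E'
from h import *
s=read_state();a=np.array([.975,.2215]);f=s['ft_force'][:2]
print('xb %.2f push %.2f lat %.2f M %s yaw %.2f pitchroll %s z %.1f'%(s['ee_pos'][:2]@a*1000,f@a,f@[-a[1],a[0]],s['moment'].round(3),np.degrees(s['eef_rot'][2]),np.degrees(s['eef_rot'][:2]).round(2),s['ee_pos'][2]*1000))
E
python3 -m handwheel '[[1.5,0,0.05,0,0],[1.5,0,0,0,0]]' >/dev/null; python3 f.py
python3 -m handwheel '[[1.5,0,0.05,0,0],[1.5,0,0,0,0]]' >/dev/null; python3 f.py
python3 -m handwheel '[[1.5,0,0.05,0,0],[1.5,0,0,0,0]]' >/dev/null; python3 f.py
```

```text
xb 570.75 push 0.27 lat 0.33 M [-0.062  0.055 -0.025] yaw 102.88 pitchroll [-180.   -0.] z 80.9
xb 570.89 push -2.87 lat 0.38 M [-0.137  0.293 -0.012] yaw 102.89 pitchroll [-1.7995e+02 -1.0000e-02] z 80.8
xb 570.99 push -4.00 lat -0.37 M [-0.269  0.682 -0.008] yaw 102.89 pitchroll [-1.799e+02 -1.000e-02] z 80.7
```

```bash
python3 -m handwheel '[[1.5,0,0,0,0],[1.5,0,0,0,0]]' >/dev/null; python3 f.py
python3 -m handwheel '[[1.5,0,0.03,0,0],[1.5,0,0,0,0]]' >/dev/null; python3 f.py
python3 -m handwheel '[[1.5,0,0,0,0]]' >/dev/null; python3 f.py
```

```text
xb 570.97 push -5.33 lat -0.15 M [-0.339  0.783 -0.008] yaw 102.89 pitchroll [-1.7991e+02 -1.0000e-02] z 80.7
xb 571.03 push -5.59 lat -0.43 M [-0.332  0.911  0.002] yaw 102.89 pitchroll [-1.7987e+02 -2.0000e-02] z 80.6
xb 571.03 push -5.39 lat -0.80 M [-0.41   0.939 -0.004] yaw 102.89 pitchroll [-1.7988e+02 -2.0000e-02] z 80.6
```

```bash
python3 -m handwheel '[[1.5,0,0.05,0,0],[1.5,0,0,0,0]]' >/dev/null; python3 f.py
python3 -m handwheel '[[1.5,0,0.04,0,0],[1.5,0,0,0,0]]' >/dev/null; python3 f.py
python3 -m handwheel '[[1.5,0,0,0,0]]' >/dev/null; python3 f.py; python3 -c "
from meas import *
run(.0125)"; python3 f.py
```

```text
xb 571.08 push -7.13 lat -1.30 M [-0.454  1.058  0.004] yaw 102.89 pitchroll [-1.7982e+02 -3.0000e-02] z 80.5
xb 571.16 push -7.20 lat 0.64 M [-0.462  1.263  0.04 ] yaw 102.89 pitchroll [-1.7978e+02 -3.0000e-02] z 80.4
xb 571.16 push -7.14 lat -1.18 M [-0.45   1.233  0.007] yaw 102.89 pitchroll [-1.7978e+02 -3.0000e-02] z 80.4
face x at y=0: -41.3 slope deg 0.06 yrange -83.7 85.6 n 266
TCP xb,yb -69.92422006580328 -1.4350455843698313
tin -25.62461982845011 72.9157356625569 247
tin -25.21774439034179 30.41126505365367 160
tin -26.06052736813501 -30.835126528168413 197
tin -25.326268608636635 -70.14595001181634 250
rails inner -99.5208788879204 91.04764042500084
xb 571.12 push -8.16 lat -0.07 M [-0.412  1.205  0.004] yaw 102.90 pitchroll [-1.7978e+02 -3.0000e-02] z 80.4
```

```bash
python3 -m handwheel '[[1.5,0,0.06,0,0],[1.5,0,0,0,0]]' >/dev/null; python3 f.py
python3 -m handwheel '[[1.5,0,0.05,0,0],[1.5,0,0,0,0]]' >/dev/null; python3 f.py
python3 -m handwheel '[[1.5,0,0,0,0]]' >/dev/null; python3 f.py;python3 -m handwheel '[[1.5,0,0,0,0]]' >/dev/null; python3 f.py
```

```text
xb 571.22 push -8.48 lat -1.16 M [-0.517  1.479  0.037] yaw 102.90 pitchroll [-1.7971e+02 -4.0000e-02] z 80.2
xb 571.29 push -9.64 lat -1.11 M [-0.525  1.671 -0.01 ] yaw 102.90 pitchroll [-1.7965e+02 -4.0000e-02] z 80.1
xb 571.27 push -9.09 lat -1.15 M [-0.58   1.525 -0.006] yaw 102.90 pitchroll [-1.7965e+02 -5.0000e-02] z 80.1
xb 571.27 push -9.04 lat -0.74 M [-0.555  1.541 -0.076] yaw 102.90 pitchroll [-1.7966e+02 -5.0000e-02] z 80.1
```

```bash
python3 -m handwheel '[[1.5,0,0.05,0,0],[1.5,0,0,0,0]]' >/dev/null; python3 f.py
python3 -m handwheel '[[1.5,0,0,0,0],[1.5,0,0,0,0],[1.5,0,0,0,0],[1.5,0,0,0,0]]' >/dev/null; python3 f.py
python3 -m handwheel '[[1.5,0,0,0,0],[1.5,0,0,0,0],[1.5,0,0,0,0],[1.5,0,0,0,0]]' >/dev/null; python3 f.py
python3 -m handwheel '[[1.5,0,0,0,0],[1.5,0,0,0,0],[1.5,0,0,0,0],[1.5,0,0,0,0]]' >/dev/null; python3 f.py
python3 -m handwheel '[[1.5,0,0,0,0],[1.5,0,0,0,0],[1.5,0,0,0,0],[1.5,0,0,0,0]]' >/dev/null; python3 f.py
python3 -m handwheel '[[1.5,0,0,0,0],[1.5,0,0,0,0]]' >/dev/null; python3 f.py
python3 -c "
from h import *
c=cam('scene');cv2.imwrite('pics/s3.png',cv2.resize(c['pixels'][220:340,220:380],(800,600),interpolation=cv2.INTER_CUBIC)[...,::-1])"
```

```text
xb 571.33 push -9.96 lat -0.60 M [-0.617  1.746  0.036] yaw 102.91 pitchroll [-1.796e+02 -5.000e-02] z 80.0
xb 571.33 push -10.01 lat -1.44 M [-0.589  1.71  -0.018] yaw 102.90 pitchroll [-1.796e+02 -5.000e-02] z 80.0
xb 571.34 push -10.48 lat 0.26 M [-0.639  1.737  0.011] yaw 102.90 pitchroll [-1.7961e+02 -5.0000e-02] z 80.0
xb 571.32 push -10.95 lat -1.24 M [-0.608  1.759  0.016] yaw 102.90 pitchroll [-1.796e+02 -5.000e-02] z 80.0
xb 571.35 push -10.82 lat -0.16 M [-0.596  1.775  0.017] yaw 102.90 pitchroll [-1.796e+02 -5.000e-02] z 80.0
xb 571.33 push -11.11 lat -1.00 M [-0.591  1.709 -0.007] yaw 102.90 pitchroll [-1.796e+02 -5.000e-02] z 80.0
```

View pics/s3.png

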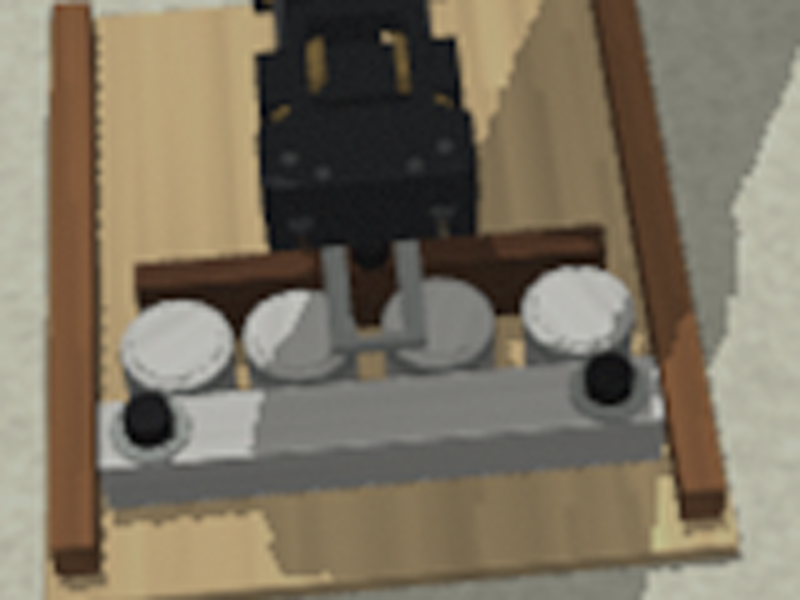

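The crop shows all four tins upright and flush against the stop, with the blade parallel behind them (tins at crop (178,345), (297,337), (438,325) and (577,312)). The press held at 10–11 N for about 1.5 s, so I'll back off.

```bash
python3 -m handwheel '[[1.5,0,-0.05,0,0],[1.5,0,-0.1,0,0],[1.5,0,-0.1,0,0],[1.5,0,-0.1,0,0],[1.5,0,-0.1,0,0],[1.5,0,-0.2,0,0],[1.5,0,-0.3,0,0],[1.5,0,-0.5,0,0],[1.5,0,-0.8,0,0],[1.5,0,-0.8,0,0]]'
python3 -m handwheel '[[1.5,0,-0.8,0,0],[1.5,0,-0.5,0,0],[1.5,0,-0.2,-0.5,0],[1.5,0,0,-1,0],[1.5,0,0,-1.5,0],[1.5,0,0,-2,0],[1.5,0,0,-1.5,0],[1.5,0,0,-0.5,0],[1.5,0,0,0,0]]'
python3 -c "
from meas import *
s=read_state();print(s['ee_pos']*1000,np.degrees(s['eef_rot']));run(.0793)"
```

```text
clock: 16.3
ee_pos: [0.5668, -0.0407, 0.0811]
eef_rot: [3.141, 0.0, 1.796]
ft_force: [-0.7, 0.2, -1.5]
width: 0.0214
finger_force: 50.0
clock: 17.05
ee_pos: [0.5546, -0.0441, 0.1538]
eef_rot: [3.136, 0.002, 1.796]
ft_force: [-0.2, -0.9, -2.3]
width: 0.0214
finger_force: 50.0
[554.63 -44.13 153.8 ] [179.71   0.1  102.88]
face x at y=0: -80.9 slope deg -0.02 yrange -84.5 84.4 n 691
TCP xb,yb -111.10567487123431 -1.9133507291197773
tin -25.195435707186725 72.77535183411352 234
tin -24.54798341110296 22.812720715646833 237
tin -24.929036897894427 -26.803446520431816 240
tin -24.77616003959687 -70.2286024288822 240
rails inner -99.63390026611303 90.93610648090305
```

```bash
python3 -m handwheel '[[1.5,-2.1,-1.2,0,0],[1.5,-2.6,-1.5,0,0],[1.5,-2.6,-1.5,0,0],[1.5,-2.6,-1.5,0,0],[1.5,-2.6,-1.5,0,0],[1.5,-2.6,-1.5,0,0],[1.5,-2.6,-1.5,0,0],[1.5,-2.6,-1.5,0,0],[1.5,-2.6,-1.5,0,0],[1.5,-2.67,-1.54,0,0]]'
python3 -m handwheel '[[1.5,0,0,0,-6.57],[1.5,0,0,0,-6.57],[1.5,0,0,0,-6.57],[1.5,0,0,0,-6.57],[1.5,0,0,0,-6.57],[1.5,0,0,0,-6.57],[1.5,0,0,0,-6.57],[1.5,0,0,0,-6.57],[1.5,0,0,0,-6.57],[1.5,0,0,0,-6.57]]'
python3 -m handwheel '[[1.5,0,0,1,0],[1.5,0,0,1.5,0],[1.5,0,0,1.5,0],[1.5,0,0,1.5,0],[1.5,0,0,1.0,0],[1.5,0,0,0.5,0],[1.5,0,0,0.2,0],[1.5,0,0,0,0],[1.5,0,0,0,0]]'; python3 f.py
python3 -c "
from h import *
s=read_state();print(s['ee_pos']*1000,np.degrees(s['eef_rot']))"
```

```text
clock: 17.93
ee_pos: [0.4645, -0.3267, 0.1493]
eef_rot: [-3.14, -0.002, 1.796]
ft_force: [0.5, -1.0, -2.0]
width: 0.0215
finger_force: 50.0
clock: 18.77
ee_pos: [0.4651, -0.3254, 0.1492]
eef_rot: [3.14, -0.002, 2.948]
ft_force: [0.4, -0.4, -2.1]
width: 0.0216
finger_force: 50.0
clock: 19.52
ee_pos: [0.4663, -0.3263, 0.0793]
eef_rot: [-3.141, 0.001, 2.942]
ft_force: [0.7, -0.1, -1.4]
width: 0.0216
finger_force: 50.0
xb 382.34 push 0.67 lat -0.30 M [-0.008 -0.104 -0.028] yaw 168.56 pitchroll [-1.7998e+02  4.0000e-02] z 79.3
[ 466.27921743 -326.3138296    79.32177752] [-1.79979114e+02  4.06114149e-02  1.68555435e+02]
```

```bash
python3 -m handwheel '[[1.5,-0.16,0.03,0.3,0],[1.5,0,0,0.4,0],[1.5,0,0,0.3,0],[1.5,0,0,0.1,0],[1.5,0,0,0.05,0],[1.5,0,0,0,0],[1.5,0,0,0,0]]'; python3 f.py
python3 -m handwheel '[[1.5,0,0,0.03,0],[1.5,0,0,0,0],[1.5,0,0,0,0]]'; python3 f.py
```

```text
clock: 20.1
ee_pos: [0.4675, -0.326, 0.0675]
eef_rot: [3.142, 0.0, 2.942]
ft_force: [0.2, -0.2, -1.1]
width: 0.0217
finger_force: 50.0
xb 383.62 push 0.12 lat -0.23 M [ 0.113 -0.071  0.009] yaw 168.58 pitchroll [180.   0.] z 67.5
clock: 20.35
ee_pos: [0.4675, -0.3261, 0.0674]
eef_rot: [-3.142, 0.0, 2.942]
ft_force: [-0.8, 0.5, 2.6]
width: 0.0219
finger_force: 50.0
xb 383.62 push -0.67 lat 0.65 M [ 0.231  0.049 -0.018] yaw 168.58 pitchroll [-180.    0.] z 67.4
```

```bash
python3 -m handwheel '[[2.6,0,0,0,0],[3.5,0,0,0,0],[5,0,0,0,0],[6,0,0,0,0],[8,0,0,0,0],[8.8,0,0,0,0],[8.8,0,0,0,0],[8.8,0,0,0,0],[8.8,0,0,0,0],[8.8,0,0,0,0]]'
python3 -m handwheel '[[8.8,0,0,0,0],[8.8,0,0,-0.3,0],[8.8,0,0,-1,0],[8.8,0,0,-2,0],[8.8,0,0,-3,0],[8.8,0,0,-3,0],[8.8,0,0,-3,0],[8.8,0,0,-3,0],[8.8,0,0,-2,0],[8.8,0,0,0,0]]'
python3 - <<'E'
from meas import *
c=run(.0)
cv2.imwrite('pics/s4.png',c['pixels'][...,::-1])
t=cam('top');cv2.imwrite('pics/t4.png',t['pixels'][...,::-1])
for n,c in(('s',c),('t',t)):
    P=pts(c)*1000;Z=P[...,2]
    M=((Z>85)&(Z<105)&(abs(P[...,0]-470)<40)&(abs(P[...,1]+326)<50)).astype(np.uint8)
    q=P[M>0]; print(n,cv2.minAreaRect(q[:,:2].astype(np.float32)) if len(q)>20 else len(q),np.median(q[:,2]))
E
```

```text
clock: 21.18
ee_pos: [0.4675, -0.3261, 0.0671]
eef_rot: [3.142, -0.0, 2.942]
ft_force: [-0.2, 0.2, 0.3]
width: 0.084
finger_force: 0.0
clock: 22.02
ee_pos: [0.4702, -0.3281, 0.2474]
eef_rot: [-3.137, 0.01, 2.942]
ft_force: [0.7, 0.2, 0.9]
width: 0.0881
finger_force: 0.0
face x at y=0: -131.4 slope deg 0.12 yrange -94.9 94.3 n 307
TCP xb,yb -256.15793082903133 -259.4933994445046
tin -25.898123701346815 72.79720759981876 234
tin -24.751097503219224 22.775548722596913 237
tin -25.480647679979736 -26.86682471023272 242
tin -25.057482747911095 -70.38983548383598 237
rails inner -99.61967572954907 90.96309224887723
s ((468.0384216308594, -322.8388671875), (27.006572723388672, 51.973751068115234), 73.93848419189453) 95.46454576864255
t ((464.1722717285156, -325.9848327636719), (22.28313636779785, 43.78802490234375), 76.65498352050781) 95.92872987880763
```

View pics/s4.png

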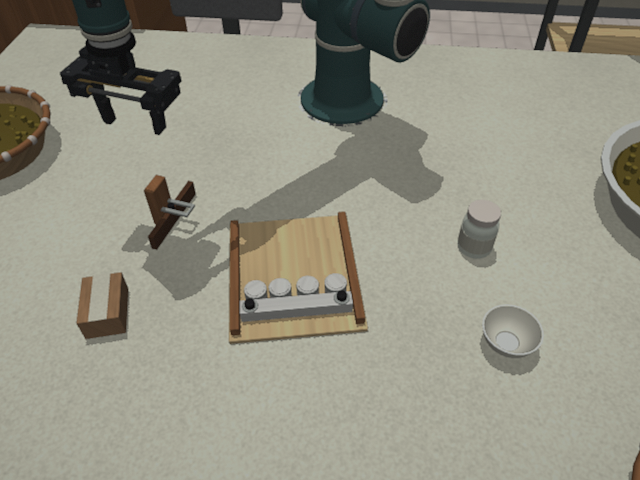

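The straightedge stands where it was found (handle at (157,197)). All four tins are upright against the stop at (256,289), (280,287), (307,285) and (336,283), and the jar, bowl and carton haven't moved. I'm handing in.

```bash
python3 -m handwheel '[[8.8,0,0,0,0],[8.8,0,0,0,0],[8.8,0,0,0,0]]' && python3 -c "
from station import robot
print(robot.hand_in())"
```

```text
clock: 22.37
ee_pos: [0.4666, -0.3254, 0.238]
eef_rot: [3.14, -0.003, 2.942]
ft_force: [0.3, 1.0, -0.3]
width: 0.0877
finger_force: 0.0
the job is handed in; nothing more can be done
None
```

I handed the job in at about 22 s: all four tins stand upright in a row against the stop, pressed at 10–11 N for about 1.5 s; the straightedge is back where it stood, and the jar, bowl and carton look unmoved.

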